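# Line up the pipe coupons by size

## Task

Get the four cut pipe coupons ready for the welders: line them up in the steel channel in order of size, one standing upright on the middle of each rubber pad: the largest next to the red end block, the smallest at the far end. Don't shift the vernier caliper lying among them.

Things in the scene. Friction and masses are not known exactly. Their poses are not given: they have to be found in the camera images.
- coupon_60: the largest of the four pipe coupons: a short piece of grey mill-finish steel pipe standing on end, open right through, 60.3 mm outside diameter, 62 mm tall, wall 3.9 mm, upper edge bevelled bright, about 340 g. Origin: centre of its lower end; z along the pipe, upwards.
- coupon_48: the second largest of the four pipe coupons: a short piece of rusty brown steel pipe standing on end, open right through, 48.3 mm outside diameter, 56 mm tall, wall 3.7 mm, upper edge bevelled bright, about 230 g. Origin: centre of its lower end; z along the pipe, upwards.
- coupon_33: the third in size of the four pipe coupons: a short piece of grey mill-finish steel pipe standing on end, open right through, 33.4 mm outside diameter, 50 mm tall, wall 3.4 mm, upper edge bevelled bright, about 125 g. Origin: centre of its lower end; z along the pipe, upwards.
- coupon_21: the smallest of the four pipe coupons: a short piece of rusty brown steel pipe standing on end, open right through, 21.3 mm outside diameter, 44 mm tall, wall 2.8 mm, upper edge bevelled bright, about 56 g. Origin: centre of its lower end; z along the pipe, upwards.
- pad_1: black rubber pad, 70 x 70 x 3 mm, glued to the floor of the steel channel at one end of the row; the four pads lie in one straight row, pad_1 to pad_4, 82 mm apart. Origin: centre of its underside, 4 mm above the bench, so its top is 7 mm above the bench; y along the row, from pad_1 towards pad_4.
- pad_2: black rubber pad, 70 x 70 x 3 mm, glued to the floor of the steel channel next to pad_1; the four pads lie in one straight row, pad_1 to pad_4, 82 mm apart. Origin: centre of its underside, 4 mm above the bench, so its top is 7 mm above the bench; y along the row, from pad_1 towards pad_4.
- pad_3: black rubber pad, 70 x 70 x 3 mm, glued to the floor of the steel channel next to pad_4; the four pads lie in one straight row, pad_1 to pad_4, 82 mm apart. Origin: centre of its underside, 4 mm above the bench, so its top is 7 mm above the bench; y along the row, from pad_1 towards pad_4.
- pad_4: black rubber pad, 70 x 70 x 3 mm, glued to the floor of the steel channel at the other end of the row; the four pads lie in one straight row, pad_1 to pad_4, 82 mm apart. Origin: centre of its underside, 4 mm above the bench, so its top is 7 mm above the bench; y along the row, from pad_1 towards pad_4.
- red_block: fixed red end block, 92 mm wide, 12 mm thick, 30 mm tall, across one end of the fixed grey channel (92 mm wide, 370 mm long, side lips 20 mm above the bench). It stands beyond pad_1 or beyond pad_4 (it varies), 68 mm from that pad's centre; the other end has a like block in bare grey metal. Origin: centre of its underside, on the bench.
- caliper: steel vernier caliper lying loose and flat on the bench among the coupons, 235 mm long, 10 mm thick at its slide, two jaws at the end nearest the robot that reach 41 mm to one side and 28 mm to the other. Origin: middle of its beam, underside; x along the beam, away from the jaws. Not to be moved.
Things that resemble listed ones, but are neither listed nor needed, are in the scene too. Leave any blue or green look-alike of the coupon_60 alone. What is shaped like the coupon_48 but pink is not meant.

How it is judged:
At the end, for the whole second after the job is handed in: Counted from the red end block, the four pads carry the 60, 48, 33 and 21 mm coupons in that order; each stands upright (within 0.08 rad), its axis within 12 mm of the pad's centre, let go of and at rest (((horizontal distance between red_block and pad_1 below 0.1 m and horizontal distance between coupon_60 and pad_1 below 0.012 m and horizontal distance between coupon_48 and pad_2 below 0.012 m and horizontal distance between coupon_33 and pad_3 below 0.012 m and horizontal distance between coupon_21 and pad_4 below 0.012 m) or (horizontal distance between red_block and pad_4 below 0.1 m and horizontal distance between coupon_60 and pad_4 below 0.012 m and horizontal distance between coupon_48 and pad_3 below 0.012 m and horizontal distance between coupon_33 and pad_2 below 0.012 m and horizontal distance between coupon_21 and pad_1 below 0.012 m)) and (angle between coupon_60's own z axis and vertical below 0.08 rad or angle between coupon_60's own z axis and vertical above 3.06 rad) and (angle between coupon_48's own z axis and vertical below 0.08 rad or angle between coupon_48's own z axis and vertical above 3.06 rad) and (angle between coupon_33's own z axis and vertical below 0.08 rad or angle between coupon_33's own z axis and vertical above 3.06 rad) and (angle between coupon_21's own z axis and vertical below 0.08 rad or angle between coupon_21's own z axis and vertical above 3.06 rad) and linear speed of each of coupon_60, coupon_48, coupon_33, coupon_21 below 0.02 m/s and angular speed of each of coupon_60, coupon_48, coupon_33, coupon_21 below 0.2 rad/s); the robot touches nothing.
It fails at once if the vernier caliper is shifted by more than 15 mm (distance of caliper from where it was at the start of the episode above 0.015 m).
It also fails if it takes over 112 s, if anything falls off the work surface, if the arm or the gripper's body presses on something with over 40 N, if the wrist force passes 120 N, or if a joint passes its speed limit or range.

## Robot

A 6-joint arm with a two-finger parallel gripper is mounted at the origin on the work surface. World frame = base frame: x ahead of the robot, y to its left, z up, the work surface at z = 0. Lengths are in m, angles in rad, forces in N, time in s.
With the tool pointing down it reaches from about 0.35 to 0.975 m from the base axis. Payload 4.9 kg.
Tool frame: the origin (TCP) lies on the mounting face of the last link; the fingertips stand 173 mm ahead of it and the grasp point (between the pads) lies 155 mm ahead of it; z points along the fingers, y is the direction in which the jaws open and shut (so a half turn about z gives the same grasp; the last joint's range is limited). The gripper opens to 85 mm and grips with 20 to 120 N. Pads are 22 mm wide; open, the fingers measure 114 mm over their backs; the gripper's body (76 mm by 85 mm) begins 54 mm behind the grasp point. The pads swing forward as they close: fully open they stand 13 mm farther back than shut.
Start: joints at [-1.457, 0.053, 1.613, -0, 1.476, -0.119], TCP at [0.144, -0.608, 0.405] pointing down, gripper open.
Joint ranges: [-3.01, 3.01], [-1.01, 2.22], [0.06, 2.58], [-1.02, 4.17], [0.09, 2.62], [-3.14, 3.14]. Speed limits (rad/s): [2.57, 2.57, 3.14, 3.14, 3.14, 3.14].

## Interface

Orientations are given as a unit quaternion [w, x, y, z].
In Python, from plant import manip gives the robot as it stands.
- The arm moves only by the tool play_rows, never from a script. Its argument "increments" is a list of rows, each an object with "offset": the shift along the tool's x, y, z in mm, a list of three; "twist": the turn about the tool's z in rad; "grip": the opening, from 0 (shut) to 1 (fully open). In form: [{"offset": [dx, dy, dz], "twist": twist, "grip": grip}, ...]. A call has 1 to 5 rows; each row is the pose to reach, as a shift and turn from the pose commanded when the call began, along the tool's axes at that moment; what a row does not reach only later rows make up. A row lasts 1/12 s, in which the tool goes at most 41.7 mm and 7.16 degrees, less where a joint would pass 70% of its speed; a pose out of reach is approached as far as the arm can. A call with a gripper value outside its range is refused whole. The fingers move at their own pace and stop on an object; the grip force is fixed at half the most. Time passes only in rows, so rows that repeat a pose let the fingers close. It gives the time, the measured TCP pose, the force and the opening at its end, in the units of the state.
- manip.state(): the state, without advancing time (a new reading comes with each control period).
- manip.grab_frame(name): name is "scene" or "top" or "wrist"; returns the picture (384x512x3 uint8, blue, green, red); there is no depth.
- manip.get_calibration(name): a dict with "fx", "fy", "cx", "cy" (pixels), "T" (4x4, takes a point from camera to world coordinates). Camera axes: x right, y down, z forward; pixel columns grow to the right and rows downward; lengths in m; the calibration is good to about 2 mm. A picture is of the moment at which its call begins: read the wrist's pose just before it. get_calibration takes no time and is no camera call; for the wrist camera it gives the pose at the moment of the call.
- manip.job_done(): hands the job in, once; it reports no verdict.
Trained networks look in the newest picture that a camera, given by its name, has taken for a name from the list of things; names that differ only in an ending like _2 or _b are one class to them, and where a whole thing is asked for, a point or a joint stands for the part that bears it (a point fixed in the world has none). Each returns a list of dicts, best first, with "p" (0 to 1); they miss things now and then, are a little off and sometimes report something else, mostly with a low value. They report only what shows in the picture. A call takes as long as a camera call. They do not tell look-alikes from the thing itself.
- manip.boxes_of(query, camera): "xyz" ([x, y, z] in m, in the coordinates of the camera as it stood for that picture, good to about 4 mm: the middle of the surface that is visible of it).
- manip.tip_of(query, camera): "xyz" ([x, y, z] in m, in the coordinates of the camera as it stood for that picture, good to about 4 mm: a listed point, or the origin of a listed thing).
The state is a dict: "time": time; "joint_pos": joint angles; "joint_vel": joint speeds; "joint_efforts": joint torques, N m; "tool_pos": TCP position; "tool_rot": TCP orientation; "contact_force": force on the tool from outside, world axes, zero at the start; "ft_torque": the same for the moment, N m; "gripper_width": opening from 0.0 (shut) to 1.0 (fully open).
Only numpy, scipy, OpenCV 4.12 (cv2) and the standard library are available. Lean on these libraries where they do the work, as an engineer would, in place of code of your own. Each camera call takes 0.05 s, during which the arm holds its last target. There are 200 camera calls.

## Working session

There is one attempt and no reset: what is moved stays moved. The work goes in short steps, Python scripts to look and compute and a tool call to move; the robot and the scene stay as the last step left them, time stands still between calls to the robot, and variables do not carry over. Pictures are saved under pics/ and viewed, about 12 in all and at most 16, crops included, and the job is handed in when it is done.

Besides the shell and the picture viewer there is one more tool, called after "Call:" by a JSON object that holds its "name" and its "arguments", one argument or row to a line. play_rows: Moves the arm, as the interface text tells. Its arguments: {"type":"object","properties":{"increments":{"type":"array"}},"required":["increments"]}

```bash
mkdir -p pics
cat > h.py <<'E'
import numpy as np, cv2
from plant import manip
def w(p,T): return (T@np.append(p,1))[:3]
def pix(P,cam):
    c=manip.get_calibration(cam); q=np.linalg.inv(c["T"])@np.append(P,1)
    return c["fx"]*q[0]/q[2]+c["cx"], c["fy"]*q[1]/q[2]+c["cy"]
def ray(u,v,z,c):
    d=np.array(c["T"])[:3,:3]@np.array([(u-c["cx"])/c["fx"],(v-c["cy"])/c["fy"],1]); o=np.array(c["T"])[:3,3]
    return o+d*(z-o[2])/d[2]
E
python3 - <<'E'
from h import *
np.set_printoptions(precision=3,suppress=True)
s=manip.state();print(s)
for cam in["top","scene"]:
    im=manip.grab_frame(cam); cv2.imwrite(f"pics/{cam}0.png",cv2.resize(im,(800,600),interpolation=3)); c=manip.get_calibration(cam);T=np.array(c["T"])
    print(cam,c)
    if 1:
        for n in["coupon_60","coupon_48","coupon_33","coupon_21","pad_1","red_block","caliper"]:
            for r in manip.tip_of(n,cam):
                P=w(r["xyz"],T);print(n,round(r["p"],2),P,np.round(np.array(pix(P,cam))*800/512))
print(manip.state()["time"])
E
```

```text
{'time': 0.0, 'joint_pos': array([-1.457,  0.053,  1.614,  0.   ,  1.476, -0.119]), 'joint_vel': array([-0.001,  0.001, -0.   , -0.   , -0.001,  0.002]), 'joint_efforts': array([  0.002, -39.369, -37.017,   0.   ,   0.007,   0.   ]), 'tool_pos': array([ 0.144, -0.608,  0.403]), 'tool_rot': array([-0.001,  0.993,  0.116,  0.   ]), 'contact_force': array([0.283, 0.594, 0.425]), 'ft_torque': array([0.009, 0.035, 0.077]), 'gripper_width': 0.9954741234194736}
top {'fx': 427.88671809482287, 'fy': 427.88671809482287, 'cx': 247.46114747791194, 'cy': 190.23067014021626, 'T': array([[ 0.013, -0.993,  0.121,  0.34 ],
       [-1.   , -0.01 ,  0.021, -0.057],
       [-0.02 , -0.121, -0.992,  1.214],
       [ 0.   ,  0.   ,  0.   ,  1.   ]])}
coupon_60 0.84 [ 0.355 -0.376  0.001] [578. 373.]
coupon_60 0.72 [ 0.469 -0.135 -0.   ] [444. 309.]
coupon_60 0.66 [ 0.257 -0.237 -0.002] [500. 428.]
coupon_60 0.65 [0.37  0.265 0.002] [223. 360.]
coupon_60 0.63 [ 0.377 -0.113 -0.001] [432. 359.]
coupon_60 0.52 [ 0.44   0.137 -0.002] [294. 323.]
coupon_48 0.84 [ 0.355 -0.376  0.001] [578. 373.]
coupon_48 0.72
[... 2379 characters left out ...]
.66 [0.367 0.266 0.007] [575. 393.]
coupon_21 0.92 [ 0.379 -0.115  0.003] [425. 275.]
coupon_21 0.91 [ 0.354 -0.376 -0.   ] [367. 214.]
coupon_21 0.89 [ 0.438  0.136 -0.001] [483. 363.]
coupon_21 0.79 [ 0.36  -0.274  0.002] [390. 235.]
coupon_21 0.7 [ 0.254 -0.238  0.001] [444. 230.]
coupon_21 0.68 [ 0.469 -0.135  0.001] [378. 284.]
coupon_21 0.66 [0.367 0.266 0.007] [575. 393.]
pad_1 0.93 [0.673 0.093 0.003] [336. 397.]
pad_1 0.88 [0.669 0.175 0.005] [367. 430.]
pad_1 0.83 [ 0.665 -0.067  0.002] [295. 337.]
pad_1 0.72 [0.67  0.013 0.003] [314. 366.]
red_block 0.85 [0.674 0.245 0.   ] [390. 467.]
caliper 0.56 [ 0.389 -0.004 -0.   ] [456. 309.]
caliper 0.28 [0.438 0.134 0.001] [482. 362.]
0.8
```

View pics/top0.png

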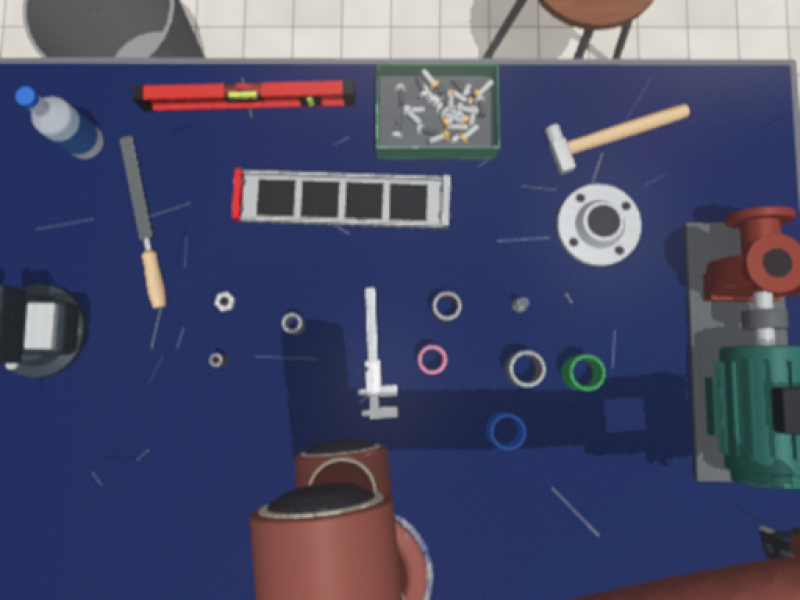

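View pics/scene0.png

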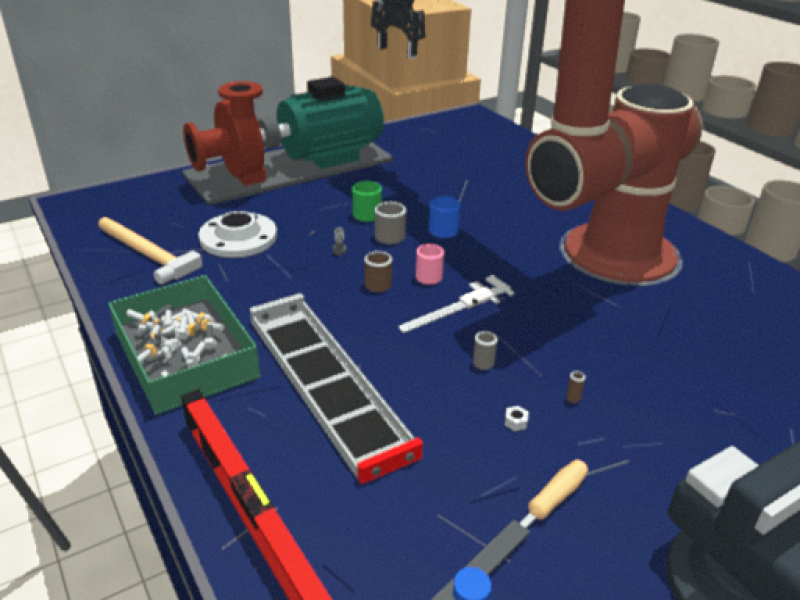

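The top view shows the 60 (grey, 525,369), 48 (brown, 447,306), 33 (grey, 292,322) and 21 (brown, 217,360). The look-alikes are green (584,372), blue (507,431) and pink (432,360). The red block is at (237,193), so the pad beside it, at y≈0.177, takes the 60. I'll confirm this with an overlay crop.

```bash
cat > ov.py <<'E'
from h import *
np.set_printoptions(precision=4,suppress=True)
im=manip.grab_frame("top"); c=manip.get_calibration("top")
# pads: dark blobs inside the channel
g=im.max(2); m=(g<60).astype(np.uint8); 
n,l,st,ce=cv2.connectedComponentsWithStats(m[110:145,150:285])
for i in range(1,n):
    if st[i,4]>100: print("pad",ray(ce[i][0]+150,ce[i][1]+110,.007,c),st[i])
C={"60":(.3575,-.274,.062,.0302),"48":(.469,-.135,.056,.0242),"33":(.439,.1365,.05,.0167),"21":(.3685,.2655,.044,.0107)}
R=[]
for k,(x,y,h,r) in C.items():
    u,v=pix((x,y,h/2),"top"); s=24
    u0,v0=int(u)-s,int(v)-s
    b=cv2.resize(im[v0:v0+2*s,u0:u0+2*s],None,fx=8,fy=8,interpolation=cv2.INTER_CUBIC)
    for z,col in((h,(0,255,255)),(0,(0,255,0))):
        P=np.array([pix((x+r*np.cos(a),y+r*np.sin(a),z),"top") for a in np.linspace(0,6.28,60)])
        cv2.polylines(b,[np.int32((P-[u0,v0]+.5)*8)],True,col,1)
    R.append(b)
cv2.imwrite("pics/ov.png",np.vstack([np.hstack(R[:2]),np.hstack(R[2:])])[:600])
E
python3 ov.py
```

```text
pad [0.673  0.1798 0.007 ] [ 16   6  22  21 375]
pad [0.6703 0.101  0.007 ] [ 44   7  22  21 271]
```

View pics/ov.png

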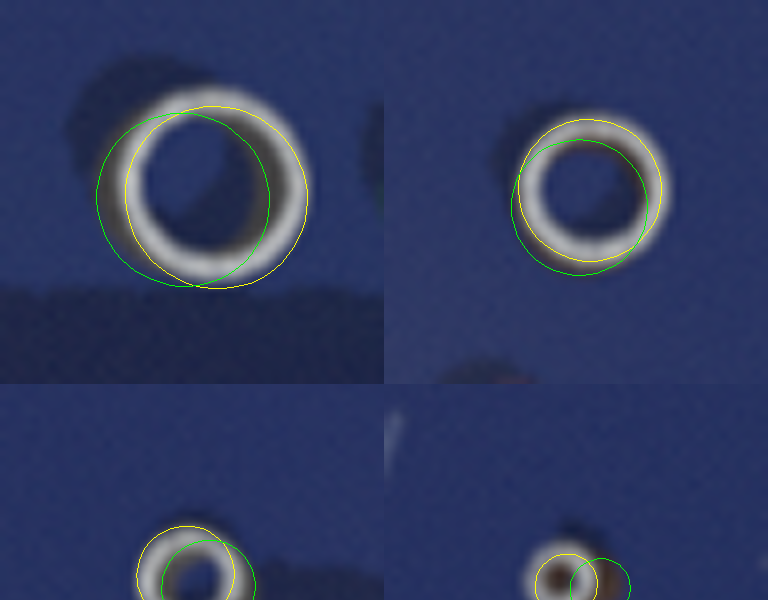

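```bash
cat > me.py <<'E'
from h import *
np.set_printoptions(precision=4,suppress=True)
def coup(C,cam="top",lab=""):
    im=manip.grab_frame(cam); c=manip.get_calibration(cam); g=im.min(2).astype(float)
    for k,(x,y,h,r) in C.items():
        u,v=pix((x,y,h),cam); s=int(1.5*(r*1.3)/.0027)+1; u0,v0=int(u)-s,int(v)-s
        wv=np.clip(g[v0:v0+2*s+1,u0:u0+2*s+1]-85,0,60)
        a,b=np.meshgrid(np.arange(2*s+1),np.arange(2*s+1))
        P=ray(u0+(a*wv).sum()/wv.sum(),v0+(b*wv).sum()/wv.sum(),h,c); print(k,P[:2],"n",(wv>30).sum())
if __name__=="__main__":
    coup({"60":(.3615,-.273,.062,.0302),"48":(.469,-.136,.056,.0242),"33":(.439,.1365,.05,.0167),"21":(.3685,.2655,.044,.0107)})
    im=manip.grab_frame("top"); c=manip.get_calibration("top"); g=im.max(2)
    cs=[]
    for y in(.178,.096,.014,-.068):
        u,v=pix((.67,y,.007),"top"); u0,v0=int(u)-16,int(v)-16
        wv=np.clip(95-g[v0:v0+33,u0:u0+33].astype(float),0,40)
        n,l,st,ce=cv2.connectedComponentsWithStats((wv>5).astype(np.uint8)); i=l[16,16]
        P=ray(ce[i][0]+u0,ce[i][1]+v0,.007,c); cs.append(P); print("pad",P[:2],st[i])
    cs=np.array(cs); print("pitch",np.linalg.norm(np.diff(cs[:,:2],axis=0),axis=1),"fit x",np.polyfit(range(4),cs[:,0],1),"y",np.polyfit(range(4),cs[:,1],1))
    print(manip.state()["time"])
E
python3 me.py
```

```text
60 [ 0.3612 -0.2726] n 168
48 [ 0.468  -0.1362] n 121
33 [0.4382 0.1354] n 67
21 [0.3704 0.2661] n 35
pad [0.6725 0.1782] [  5   4  23  23 484]
pad [0.6703 0.096 ] [  5   5  24  23 480]
pad [0.6686 0.0145] [  5   6  24  23 479]
pad [ 0.6666 -0.0673] [  5   7  23  23 484]
pitch [0.0823 0.0815 0.0819] fit x [-0.0019  0.6724] y [-0.0818  0.1781]
0.95
```

Call:
{"name": "play_rows", "arguments": {
  "increments": [
    {"offset": [40,0,20],"twist": 0.12,"grip": 1},
    {"offset": [70,-30,30],"twist": 0.2326,"grip": 1},
    {"offset": [100,-60,40],"twist": 0.2326,"grip": 1},
    {"offset": [110,-90,50],"twist": 0.2326,"grip": 1},
    {"offset": [110,-90,50],"twist": 0.2326,"grip": 1}
  ]
}}

```text
time: 1.37
tool_pos: [0.2315, -0.4888, 0.3483]
tool_rot: [-0.006, 1.0, 0.002, -0.001]
contact_force: [-0.2, -0.6, -2.2]
gripper_width: 1.0
```

Call:
{"name": "play_rows", "arguments": {
  "increments": [
    {"offset": [21,-36,9],"twist": 0,"grip": 1},
    {"offset": [42,-72,18],"twist": 0,"grip": 1},
    {"offset": [63,-108,27],"twist": 0,"grip": 1},
    {"offset": [80,-136,34],"twist": 0,"grip": 1},
    {"offset": [96,-162,41],"twist": 0,"grip": 1}
  ]
}}

```text
time: 1.78
tool_pos: [0.327, -0.3314, 0.3135]
tool_rot: [0.0, 1.0, 0.0, 0.0]
contact_force: [0.3, 1.1, -0.3]
gripper_width: 1.0
```

Call:
{"name": "play_rows", "arguments": {
  "increments": [
    {"offset": [20,-34,7],"twist": 0,"grip": 1},
    {"offset": [35,-60,14],"twist": 0,"grip": 1},
    {"offset": [35,-60,14],"twist": 0,"grip": 1},
    {"offset": [35,-60,14],"twist": 0,"grip": 1}
  ]
}}

```text
time: 2.12
tool_pos: [0.3619, -0.2723, 0.2996]
tool_rot: [0.0, 1.0, 0.002, -0.0]
contact_force: [-0.3, -1.0, 0.3]
gripper_width: 1.001
```

```bash
cat > wr.py <<'E'
import sys
from h import *
np.set_printoptions(precision=4,suppress=True)
s=manip.state();print(s["time"],s["tool_pos"],s["tool_rot"],s["joint_pos"])
im=manip.grab_frame("wrist");c=manip.get_calibration("wrist")
x,y,h,r=map(float,sys.argv[1:5])
b=cv2.resize(im,(768,576))
for z in(h,0):
    P=np.array([pix((x+r*np.cos(a),y+r*np.sin(a),z),"wrist") for a in np.linspace(0,6.28,60)])
    cv2.polylines(b,[np.int32(P*1.5)],True,(0,255,255),1)
cv2.imwrite("pics/"+sys.argv[5],b); print(manip.state()["tool_pos"])
E
python3 wr.py .361 -.2726 .062 .03 w60.png
```

```text
2.1167 [ 0.3619 -0.2723  0.2996] [ 0.0001  1.      0.0016 -0.0002] [-0.8095 -0.2892  2.1054 -0.0004  1.3255  0.7582]
[ 0.3616 -0.2733  0.3001]
```

View pics/w60.png

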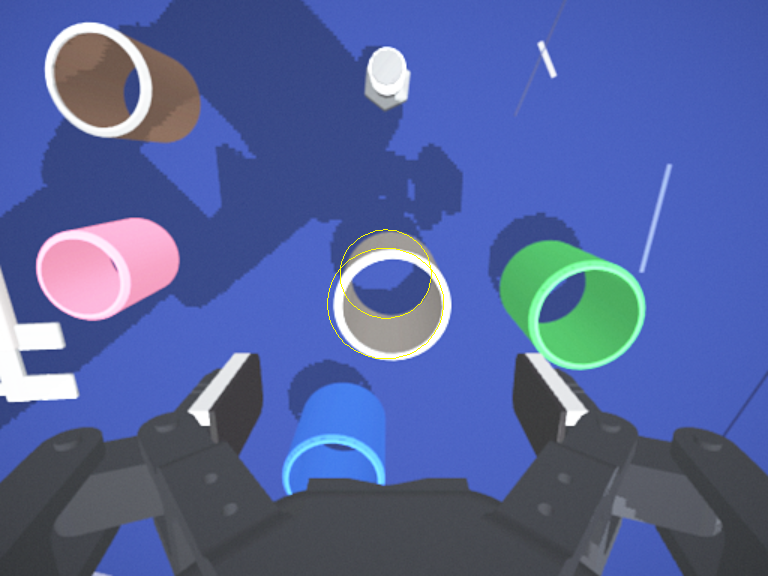

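The wrist overlay agrees with the rim, with its centre at (392,304), to within about 2 mm. I'll descend and grasp.

Call:
{"name": "play_rows", "arguments": {
  "increments": [
    {"offset": [0,1,30],"twist": 0,"grip": 1},
    {"offset": [0,1,60],"twist": 0,"grip": 1},
    {"offset": [0,1,85],"twist": 0,"grip": 1},
    {"offset": [0,1,100],"twist": 0,"grip": 1},
    {"offset": [0,1,100],"twist": 0,"grip": 1}
  ]
}}

```text
time: 2.58
tool_pos: [0.3597, -0.2744, 0.1965]
tool_rot: [-0.002, 1.0, -0.001, -0.002]
contact_force: [-1.3, 0.3, -0.3]
gripper_width: 1.001
```

Call:
{"name": "play_rows", "arguments": {
  "increments": [
    {"offset": [0,0,0],"twist": 0,"grip": 0.5},
    {"offset": [0,0,0],"twist": 0,"grip": 0.5},
    {"offset": [0,0,0],"twist": 0,"grip": 0.5},
    {"offset": [0,0,0],"twist": 0,"grip": 0.5},
    {"offset": [0,0,0],"twist": 0,"grip": 0.5}
  ]
}}

```text
time: 3.0
tool_pos: [0.3622, -0.2754, 0.2022]
tool_rot: [0.002, 1.0, 0.0, 0.001]
contact_force: [-1.6, -1.8, 6.4]
gripper_width: 0.69
```

Call:
{"name": "play_rows", "arguments": {
  "increments": [
    {"offset": [0,0,0],"twist": 0,"grip": 0.5},
    {"offset": [0,0,0],"twist": 0,"grip": 0.5},
    {"offset": [0,0,0],"twist": 0,"grip": 0.5},
    {"offset": [0,0,0],"twist": 0,"grip": 0.5},
    {"offset": [0,0,0],"twist": 0,"grip": 0.5}
  ]
}}

```text
time: 3.42
tool_pos: [0.3623, -0.2753, 0.2022]
tool_rot: [0.002, 1.0, 0.0, 0.001]
contact_force: [-1.6, -1.5, 5.7]
gripper_width: 0.693
```

Call:
{"name": "play_rows", "arguments": {
  "increments": [
    {"offset": [0,0,-25],"twist": 0,"grip": 0.5},
    {"offset": [0,0,-50],"twist": 0,"grip": 0.5},
    {"offset": [10,-15,-75],"twist": 0,"grip": 0.5},
    {"offset": [28,-40,-95],"twist": 0,"grip": 0.5},
    {"offset": [46,-68,-100],"twist": 0,"grip": 0.5}
  ]
}}

```text
time: 3.83
tool_pos: [0.4084, -0.2066, 0.3041]
tool_rot: [0.002, 1.0, -0.001, 0.003]
contact_force: [1.2, 0.4, -3.3]
gripper_width: 0.692
```

Call:
{"name": "play_rows", "arguments": {
  "increments": [
    {"offset": [20,-30,0],"twist": 0,"grip": 0.5},
    {"offset": [40,-60,0],"twist": 0,"grip": 0.5},
    {"offset": [62,-90,0],"twist": 0,"grip": 0.5},
    {"offset": [84,-122,0],"twist": 0,"grip": 0.5},
    {"offset": [105,-154,0],"twist": 0,"grip": 0.5}
  ]
}}

```text
time: 4.25
tool_pos: [0.5128, -0.0502, 0.2995]
tool_rot: [0.0, 1.0, 0.0, -0.0]
contact_force: [0.2, 0.1, -3.3]
gripper_width: 0.696
```

Call:
{"name": "play_rows", "arguments": {
  "increments": [
    {"offset": [20,-30,0],"twist": 0,"grip": 0.5},
    {"offset": [40,-60,0],"twist": 0,"grip": 0.5},
    {"offset": [62,-90,0],"twist": 0,"grip": 0.5},
    {"offset": [84,-122,0],"twist": 0,"grip": 0.5},
    {"offset": [100,-145,0],"twist": 0,"grip": 0.5}
  ]
}}

```text
time: 4.67
tool_pos: [0.6131, 0.0956, 0.2992]
tool_rot: [-0.0, 1.0, 0.001, -0.0]
contact_force: [-0.3, 0.3, -2.6]
gripper_width: 0.695
```

Call:
{"name": "play_rows", "arguments": {
  "increments": [
    {"offset": [20,-30,0],"twist": 0,"grip": 0.5},
    {"offset": [40,-55,0],"twist": 0,"grip": 0.5},
    {"offset": [55,-77,0],"twist": 0,"grip": 0.5},
    {"offset": [60,-85,0],"twist": 0,"grip": 0.5},
    {"offset": [60,-85,0],"twist": 0,"grip": 0.5}
  ]
}}

```text
time: 5.08
tool_pos: [0.6726, 0.1798, 0.2989]
tool_rot: [-0.0, 1.0, 0.001, -0.0]
contact_force: [-0.9, 0.1, -3.0]
gripper_width: 0.699
```

Call:
{"name": "play_rows", "arguments": {
  "increments": [
    {"offset": [0,1,30],"twist": 0,"grip": 0.5},
    {"offset": [0,1,60],"twist": 0,"grip": 0.5},
    {"offset": [0,1,78],"twist": 0,"grip": 0.5},
    {"offset": [0,1,86],"twist": 0,"grip": 0.5},
    {"offset": [0,1,86],"twist": 0,"grip": 0.5}
  ]
}}

```text
time: 5.5
tool_pos: [0.671, 0.1758, 0.2117]
tool_rot: [0.001, 1.0, -0.0, -0.003]
contact_force: [-0.4, -0.2, -3.3]
gripper_width: 0.693
```

Call:
{"name": "play_rows", "arguments": {
  "increments": [
    {"offset": [0,0,2],"twist": 0,"grip": 0.5},
    {"offset": [0,0,4],"twist": 0,"grip": 0.5},
    {"offset": [0,0,5],"twist": 0,"grip": 0.5},
    {"offset": [0,0,6],"twist": 0,"grip": 0.5},
    {"offset": [0,0,6],"twist": 0,"grip": 0.5}
  ]
}}

```text
time: 5.92
tool_pos: [0.6727, 0.1768, 0.2092]
tool_rot: [0.0, 1.0, 0.0, 0.001]
contact_force: [-2.4, -1.8, 2.7]
gripper_width: 0.694
```

Call:
{"name": "play_rows", "arguments": {
  "increments": [
    {"offset": [0,0,0],"twist": 0,"grip": 0.85},
    {"offset": [0,0,0],"twist": 0,"grip": 0.85},
    {"offset": [0,0,0],"twist": 0,"grip": 0.85},
    {"offset": [0,0,0],"twist": 0,"grip": 0.85},
    {"offset": [0,0,-10],"twist": 0,"grip": 0.85}
  ]
}}

```text
time: 6.33
tool_pos: [0.6714, 0.1768, 0.2156]
tool_rot: [0.0, 1.0, 0.0, -0.002]
contact_force: [-0.3, -0.0, -0.6]
gripper_width: 0.848
```

Call:
{"name": "play_rows", "arguments": {
  "increments": [
    {"offset": [0,0,-30],"twist": 0,"grip": 0.9},
    {"offset": [0,0,-60],"twist": 0,"grip": 1},
    {"offset": [-10,15,-82],"twist": 0,"grip": 1},
    {"offset": [-25,40,-82],"twist": 0,"grip": 1},
    {"offset": [-45,70,-82],"twist": 0,"grip": 1}
  ]
}}

```text
time: 6.75
tool_pos: [0.6283, 0.1072, 0.304]
tool_rot: [-0.0, 1.0, 0.001, 0.004]
contact_force: [-0.1, -0.6, -0.1]
gripper_width: 1.0
```

Run:
```python
from me import *
print(manip.state()["tool_pos"])
coup({"60":(.672,.178,.069,.0302),"48":(.468,-.1362,.056,.0242)})
```

```text
[0.6283 0.1072 0.304 ]
60 [0.6615 0.1956] n 110
48 [ 0.4679 -0.1362] n 120
```

Call:
{"name": "play_rows", "arguments": {
  "increments": [
    {"offset": [-20,31,0],"twist": 0,"grip": 1},
    {"offset": [-40,61,0],"twist": 0,"grip": 1},
    {"offset": [-60,92,0],"twist": 0,"grip": 1},
    {"offset": [-80,122,0],"twist": 0,"grip": 1},
    {"offset": [-100,153,0],"twist": 0,"grip": 1}
  ]
}}

```text
time: 7.22
tool_pos: [0.5263, -0.0471, 0.3005]
tool_rot: [0.0, 1.0, 0.0, 0.001]
contact_force: [-0.4, -1.5, 0.8]
gripper_width: 0.999
```

Call:
{"name": "play_rows", "arguments": {
  "increments": [
    {"offset": [-20,31,0],"twist": 0,"grip": 1},
    {"offset": [-40,61,0],"twist": 0,"grip": 1},
    {"offset": [-59,90,0],"twist": 0,"grip": 1},
    {"offset": [-59,90,0],"twist": 0,"grip": 1},
    {"offset": [-59,90,0],"twist": 0,"grip": 1}
  ]
}}

```text
time: 7.63
tool_pos: [0.4677, -0.1374, 0.3005]
tool_rot: [0.0, 1.0, -0.002, 0.001]
contact_force: [-0.1, 0.4, 1.3]
gripper_width: 1.003
```

```bash
python3 wr.py .468 -.1364 .056 .0242 w48.png
```

```text
7.6333 [ 0.4677 -0.1374  0.3005] [ 0.0002  1.     -0.0016  0.0007] [-0.4386 -0.1959  2.0273  0.0003  1.3088  1.1354]
[ 0.4683 -0.1365  0.3005]
```

View pics/w48.png

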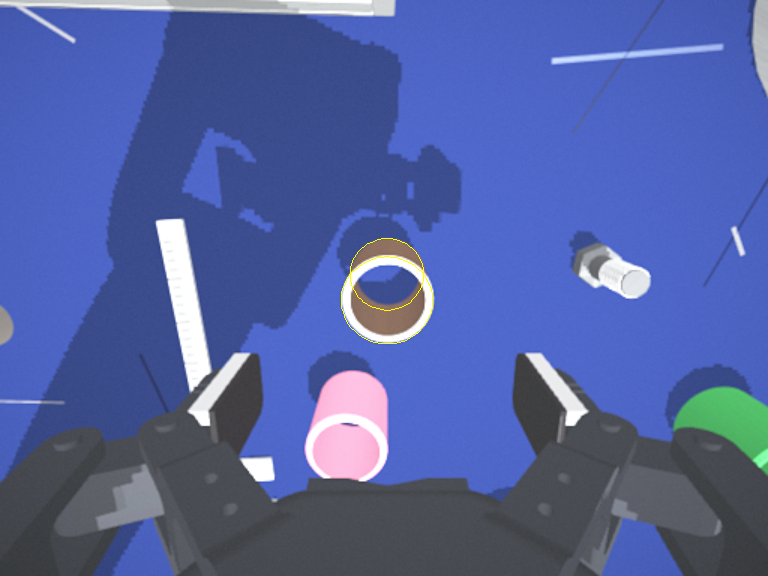

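The rim matches the overlay, the part is brown and bright-edged, and the pink look-alike is below it at (348,448). I'll grasp.

Call:
{"name": "play_rows", "arguments": {
  "increments": [
    {"offset": [0,0,30],"twist": 0,"grip": 1},
    {"offset": [0,0,60],"twist": 0,"grip": 1},
    {"offset": [0,0,90],"twist": 0,"grip": 1},
    {"offset": [0,0,105],"twist": 0,"grip": 0.8},
    {"offset": [0,0,105],"twist": 0,"grip": 0.6}
  ]
}}

```text
time: 8.1
tool_pos: [0.4671, -0.1341, 0.1906]
tool_rot: [-0.002, 1.0, 0.001, -0.004]
contact_force: [-0.8, 0.8, -0.3]
gripper_width: 0.75
```

Call:
{"name": "play_rows", "arguments": {
  "increments": [
    {"offset": [0,0,0],"twist": 0,"grip": 0.35},
    {"offset": [0,0,0],"twist": 0,"grip": 0.35},
    {"offset": [0,0,0],"twist": 0,"grip": 0.35},
    {"offset": [0,0,0],"twist": 0,"grip": 0.35},
    {"offset": [0,0,0],"twist": 0,"grip": 0.35}
  ]
}}

```text
time: 8.52
tool_pos: [0.4688, -0.1362, 0.1957]
tool_rot: [0.0, 1.0, 0.0, 0.001]
contact_force: [0.4, -0.4, -2.2]
gripper_width: 0.542
```

Call:
{"name": "play_rows", "arguments": {
  "increments": [
    {"offset": [0,0,0],"twist": 0,"grip": 0.35},
    {"offset": [0,0,0],"twist": 0,"grip": 0.35},
    {"offset": [0,0,-30],"twist": 0,"grip": 0.35},
    {"offset": [0,0,-65],"twist": 0,"grip": 0.35},
    {"offset": [0,0,-105],"twist": 0,"grip": 0.35}
  ]
}}

```text
time: 8.93
tool_pos: [0.4673, -0.1357, 0.2987]
tool_rot: [-0.001, 1.0, 0.0, -0.002]
contact_force: [1.1, -0.0, -2.1]
gripper_width: 0.542
```

Call:
{"name": "play_rows", "arguments": {
  "increments": [
    {"offset": [25,-29,0],"twist": 0,"grip": 0.35},
    {"offset": [50,-58,0],"twist": 0,"grip": 0.35},
    {"offset": [75,-86,0],"twist": 0,"grip": 0.35},
    {"offset": [100,-115,0],"twist": 0,"grip": 0.35},
    {"offset": [125,-144,0],"twist": 0,"grip": 0.35}
  ]
}}

```text
time: 9.35
tool_pos: [0.5942, 0.0093, 0.2998]
tool_rot: [0.0, 1.0, -0.0, 0.0]
contact_force: [0.5, -1.0, -1.9]
gripper_width: 0.54
```

Call:
{"name": "play_rows", "arguments": {
  "increments": [
    {"offset": [25,-29,0],"twist": 0,"grip": 0.35},
    {"offset": [50,-58,0],"twist": 0,"grip": 0.35},
    {"offset": [70,-80,0],"twist": 0,"grip": 0.35},
    {"offset": [78,-89,0],"twist": 0,"grip": 0.35},
    {"offset": [78,-89,0],"twist": 0,"grip": 0.35}
  ]
}}

```text
time: 9.77
tool_pos: [0.6724, 0.0989, 0.2993]
tool_rot: [-0.0, 1.0, 0.001, 0.0]
contact_force: [-0.7, -0.2, -1.6]
gripper_width: 0.54
```

Call:
{"name": "play_rows", "arguments": {
  "increments": [
    {"offset": [-1,1,30],"twist": 0,"grip": 0.35},
    {"offset": [-1,1,60],"twist": 0,"grip": 0.35},
    {"offset": [-1,1,83],"twist": 0,"grip": 0.35},
    {"offset": [-1,1,92],"twist": 0,"grip": 0.35},
    {"offset": [-1,1,92],"twist": 0,"grip": 0.35}
  ]
}}

```text
time: 10.18
tool_pos: [0.6688, 0.0948, 0.2051]
tool_rot: [0.0, 1.0, -0.0, -0.003]
contact_force: [-0.7, 0.7, -2.0]
gripper_width: 0.545
```

Call:
{"name": "play_rows", "arguments": {
  "increments": [
    {"offset": [0,0,2],"twist": 0,"grip": 0.35},
    {"offset": [0,0,4],"twist": 0,"grip": 0.35},
    {"offset": [0,0,5],"twist": 0,"grip": 0.35},
    {"offset": [0,0,6],"twist": 0,"grip": 0.35},
    {"offset": [0,0,6],"twist": 0,"grip": 0.35}
  ]
}}

```text
time: 10.6
tool_pos: [0.6706, 0.0959, 0.2024]
tool_rot: [0.0, 1.0, 0.0, 0.001]
contact_force: [0.8, -0.5, 0.4]
gripper_width: 0.542
```

Call:
{"name": "play_rows", "arguments": {
  "increments": [
    {"offset": [0,0,0],"twist": 0,"grip": 0.68},
    {"offset": [0,0,0],"twist": 0,"grip": 0.68},
    {"offset": [0,0,0],"twist": 0,"grip": 0.68},
    {"offset": [0,0,0],"twist": 0,"grip": 0.68},
    {"offset": [0,0,-10],"twist": 0,"grip": 0.68}
  ]
}}

```text
time: 11.02
tool_pos: [0.6694, 0.0959, 0.2098]
tool_rot: [0.0, 1.0, 0.0, -0.002]
contact_force: [-1.2, -0.1, -0.8]
gripper_width: 0.683
```

Call:
{"name": "play_rows", "arguments": {
  "increments": [
    {"offset": [0,0,-30],"twist": 0,"grip": 0.68},
    {"offset": [0,0,-60],"twist": 0,"grip": 0.8},
    {"offset": [-20,0,-88],"twist": 0,"grip": 1},
    {"offset": [-50,0,-88],"twist": 0,"grip": 1},
    {"offset": [-90,0,-88],"twist": 0,"grip": 1}
  ]
}}

```text
time: 11.43
tool_pos: [0.5817, 0.0957, 0.3045]
tool_rot: [-0.0, 1.0, -0.0, 0.004]
contact_force: [-1.6, -0.1, 0.9]
gripper_width: 1.003
```

Call:
{"name": "play_rows", "arguments": {
  "increments": [
    {"offset": [-40,-10,0],"twist": 0,"grip": 1},
    {"offset": [-80,-20,0],"twist": 0,"grip": 1},
    {"offset": [-120,-30,0],"twist": 0,"grip": 1},
    {"offset": [-142,-38,0],"twist": 0,"grip": 1},
    {"offset": [-142,-38,0],"twist": 0,"grip": 1}
  ]
}}

```text
time: 11.85
tool_pos: [0.4347, 0.1349, 0.2995]
tool_rot: [-0.0, 1.0, 0.001, -0.001]
contact_force: [1.3, -0.3, -0.2]
gripper_width: 1.0
```

```bash
python3 wr.py .4384 .1356 .05 .0167 w33.png
python3 - <<'E'
from h import *
im=manip.grab_frame("top"); b=cv2.resize(im[85:290,90:370],None,fx=2.8,fy=2.8,interpolation=3)
for x,y,h,r in((.6724,.178,.069,.03),(.6705,.0963,.063,.0242)):
    P=np.array([pix((x+r*np.cos(a),y+r*np.sin(a),h),"top") for a in np.linspace(0,6.28,60)])
    cv2.polylines(b,[np.int32((P-[90,85]+.5)*2.8)],True,(0,255,255),1)
cv2.imwrite("pics/t1.png",b)
E
```

```text
11.85 [0.4347 0.1349 0.2995] [-0.0003  1.      0.0013 -0.0006] [ 0.1369 -0.2823  2.1002  0.0007  1.3249  1.705 ]
[0.4366 0.1344 0.3002]
```

View pics/w33.png

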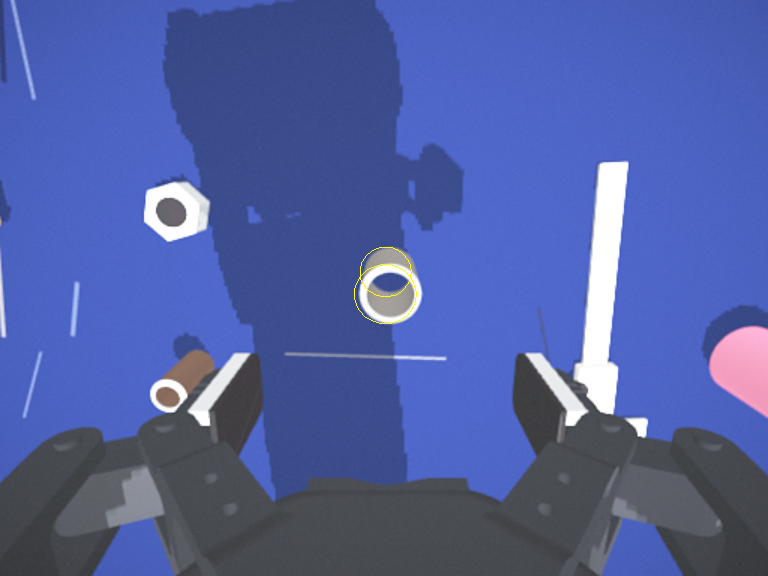

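View pics/t1.png

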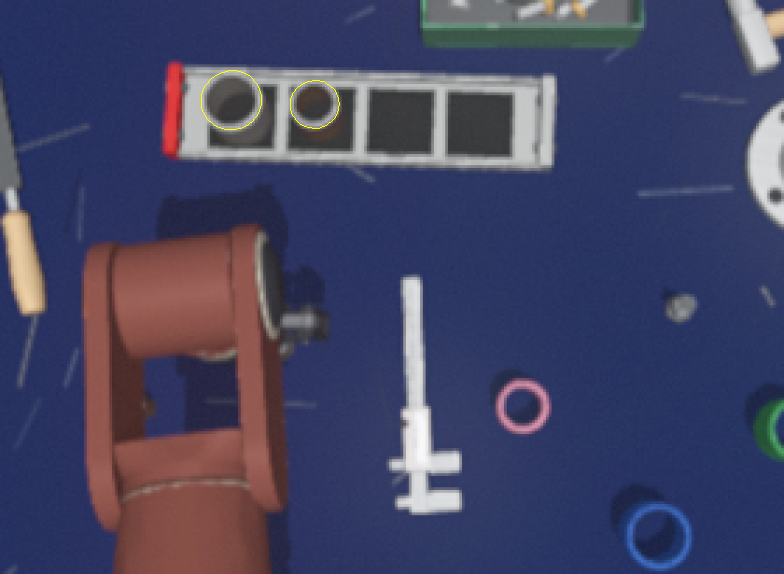

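Both placed coupons sit on their target circles, at (231,100) and (315,104). The 33 is at (390,293) in the wrist view, within about 1 mm. I'll grasp the 33.

Call:
{"name": "play_rows", "arguments": {
  "increments": [
    {"offset": [1,0,30],"twist": 0,"grip": 1},
    {"offset": [1,0,60],"twist": 0,"grip": 1},
    {"offset": [1,0,90],"twist": 0,"grip": 0.8},
    {"offset": [1,0,109],"twist": 0,"grip": 0.7},
    {"offset": [1,0,109],"twist": 0,"grip": 0.6}
  ]
}}

```text
time: 12.37
tool_pos: [0.4384, 0.1331, 0.1867]
tool_rot: [0.001, 1.0, -0.0, -0.004]
contact_force: [-0.3, 0.3, -1.1]
gripper_width: 0.612
```

Call:
{"name": "play_rows", "arguments": {
  "increments": [
    {"offset": [0,0,0],"twist": 0,"grip": 0.2},
    {"offset": [0,0,0],"twist": 0,"grip": 0.2},
    {"offset": [0,0,0],"twist": 0,"grip": 0.2},
    {"offset": [0,0,0],"twist": 0,"grip": 0.2},
    {"offset": [0,0,0],"twist": 0,"grip": 0.2}
  ]
}}

```text
time: 12.78
tool_pos: [0.4399, 0.1339, 0.1919]
tool_rot: [-0.0, 1.0, 0.0, 0.001]
contact_force: [0.5, 1.3, 1.8]
gripper_width: 0.38
```

Call:
{"name": "play_rows", "arguments": {
  "increments": [
    {"offset": [0,0,0],"twist": 0,"grip": 0.2},
    {"offset": [0,0,0],"twist": 0,"grip": 0.2},
    {"offset": [0,0,-30],"twist": 0,"grip": 0.2},
    {"offset": [0,0,-68],"twist": 0,"grip": 0.2},
    {"offset": [0,0,-109],"twist": 0,"grip": 0.2}
  ]
}}

```text
time: 13.2
tool_pos: [0.4381, 0.1337, 0.2989]
tool_rot: [0.0, 1.0, 0.0, -0.003]
contact_force: [1.1, 0.9, -2.6]
gripper_width: 0.381
```

Call:
{"name": "play_rows", "arguments": {
  "increments": [
    {"offset": [30,16,0],"twist": 0,"grip": 0.2},
    {"offset": [60,31,0],"twist": 0,"grip": 0.2},
    {"offset": [90,47,0],"twist": 0,"grip": 0.2},
    {"offset": [120,62,0],"twist": 0,"grip": 0.2},
    {"offset": [150,78,0],"twist": 0,"grip": 0.2}
  ]
}}

```text
time: 13.62
tool_pos: [0.5904, 0.0552, 0.2995]
tool_rot: [-0.0, 1.0, 0.0, -0.0]
contact_force: [-0.7, 1.0, -1.3]
gripper_width: 0.379
```

Call:
{"name": "play_rows", "arguments": {
  "increments": [
    {"offset": [30,16,0],"twist": 0,"grip": 0.2},
    {"offset": [60,31,0],"twist": 0,"grip": 0.2},
    {"offset": [80,42,0],"twist": 0,"grip": 0.2},
    {"offset": [80,42,0],"twist": 0,"grip": 0.2},
    {"offset": [80,42,0],"twist": 0,"grip": 0.2}
  ]
}}

```text
time: 14.03
tool_pos: [0.6698, 0.0133, 0.2989]
tool_rot: [-0.0, 1.0, -0.0, -0.001]
contact_force: [-0.2, -0.8, -1.9]
gripper_width: 0.375
```

Call:
{"name": "play_rows", "arguments": {
  "increments": [
    {"offset": [-1,-1,30],"twist": 0,"grip": 0.2},
    {"offset": [-1,-1,60],"twist": 0,"grip": 0.2},
    {"offset": [-1,-1,86],"twist": 0,"grip": 0.2},
    {"offset": [-1,-1,96],"twist": 0,"grip": 0.2},
    {"offset": [-1,-1,96],"twist": 0,"grip": 0.2}
  ]
}}

```text
time: 14.45
tool_pos: [0.6665, 0.0158, 0.2013]
tool_rot: [-0.0, 1.0, 0.001, -0.003]
contact_force: [-0.7, 0.6, -1.4]
gripper_width: 0.378
```

Call:
{"name": "play_rows", "arguments": {
  "increments": [
    {"offset": [0,0,2],"twist": 0,"grip": 0.2},
    {"offset": [0,0,4],"twist": 0,"grip": 0.2},
    {"offset": [0,0,5],"twist": 0,"grip": 0.2},
    {"offset": [0,0,6],"twist": 0,"grip": 0.2},
    {"offset": [0,0,6],"twist": 0,"grip": 0.2}
  ]
}}

```text
time: 14.87
tool_pos: [0.6687, 0.015, 0.1989]
tool_rot: [-0.0, 1.0, 0.0, 0.001]
contact_force: [-1.6, 1.3, 2.6]
gripper_width: 0.376
```

Call:
{"name": "play_rows", "arguments": {
  "increments": [
    {"offset": [0,0,0],"twist": 0,"grip": 0.55},
    {"offset": [0,0,0],"twist": 0,"grip": 0.55},
    {"offset": [0,0,0],"twist": 0,"grip": 0.55},
    {"offset": [0,0,0],"twist": 0,"grip": 0.55},
    {"offset": [0,0,-10],"twist": 0,"grip": 0.55}
  ]
}}

```text
time: 15.28
tool_pos: [0.6673, 0.0149, 0.2055]
tool_rot: [-0.0, 1.0, 0.0, -0.002]
contact_force: [-0.6, -0.2, -0.5]
gripper_width: 0.549
```

Call:
{"name": "play_rows", "arguments": {
  "increments": [
    {"offset": [0,0,-30],"twist": 0,"grip": 0.55},
    {"offset": [0,0,-60],"twist": 0,"grip": 0.7},
    {"offset": [-20,0,-92],"twist": 0,"grip": 0.8},
    {"offset": [-50,-10,-92],"twist": 0,"grip": 0.8},
    {"offset": [-81,-30,-92],"twist": 0,"grip": 0.8}
  ]
}}

```text
time: 15.7
tool_pos: [0.5882, 0.0437, 0.3044]
tool_rot: [0.001, 1.0, -0.001, 0.004]
contact_force: [0.1, 1.3, -1.0]
gripper_width: 0.799
```

Call:
{"name": "play_rows", "arguments": {
  "increments": [
    {"offset": [-28,-28,0],"twist": 0,"grip": 0.8},
    {"offset": [-56,-56,0],"twist": 0,"grip": 0.8},
    {"offset": [-84,-84,0],"twist": 0,"grip": 0.8},
    {"offset": [-112,-112,0],"twist": 0,"grip": 0.8},
    {"offset": [-140,-140,0],"twist": 0,"grip": 0.8}
  ]
}}

```text
time: 16.12
tool_pos: [0.4458, 0.1857, 0.3006]
tool_rot: [-0.0, 1.0, -0.0, 0.001]
contact_force: [0.6, 1.2, 0.6]
gripper_width: 0.797
```

Call:
{"name": "play_rows", "arguments": {
  "increments": [
    {"offset": [-28,-28,0],"twist": 0,"grip": 0.8},
    {"offset": [-56,-56,0],"twist": 0,"grip": 0.8},
    {"offset": [-78,-83,0],"twist": 0,"grip": 0.8},
    {"offset": [-78,-83,0],"twist": 0,"grip": 0.8},
    {"offset": [-78,-83,0],"twist": 0,"grip": 0.8}
  ]
}}

```text
time: 16.53
tool_pos: [0.3682, 0.2689, 0.3005]
tool_rot: [-0.0, 1.0, 0.002, 0.001]
contact_force: [-1.1, 0.9, -0.4]
gripper_width: 0.803
```

```bash
python3 wr.py .370 .266 .044 .0107 w21.png
```

```text
16.5333 [0.3682 0.2689 0.3005] [-0.0002  1.      0.002   0.0007] [ 0.4675 -0.282   2.0981 -0.0003  1.324   2.0344]
[0.3691 0.2682 0.3005]
```

View pics/w21.png

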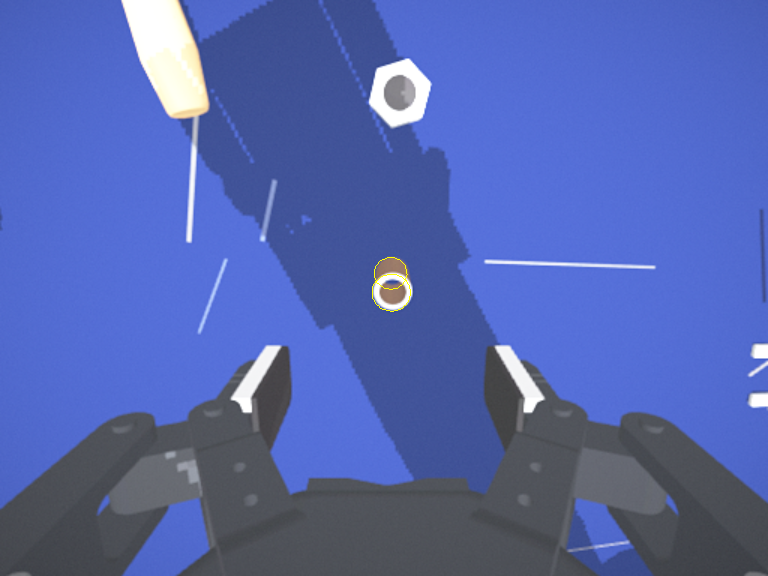

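The overlay fits at (392,291). This is the brown 21 mm coupon; the nut is at (400,92). I'll grasp.

Call:
{"name": "play_rows", "arguments": {
  "increments": [
    {"offset": [1,2,30],"twist": 0,"grip": 0.7},
    {"offset": [1,2,60],"twist": 0,"grip": 0.6},
    {"offset": [1,2,95],"twist": 0,"grip": 0.6},
    {"offset": [1,2,114],"twist": 0,"grip": 0.6},
    {"offset": [1,2,114],"twist": 0,"grip": 0.6}
  ]
}}

```text
time: 17.0
tool_pos: [0.3691, 0.2636, 0.1811]
tool_rot: [0.002, 1.0, -0.001, -0.004]
contact_force: [-1.2, 0.3, -0.3]
gripper_width: 0.601
```

Call:
{"name": "play_rows", "arguments": {
  "increments": [
    {"offset": [0,0,0],"twist": 0,"grip": 0.1},
    {"offset": [0,0,0],"twist": 0,"grip": 0.1},
    {"offset": [0,0,0],"twist": 0,"grip": 0.1},
    {"offset": [0,0,0],"twist": 0,"grip": 0.1},
    {"offset": [0,0,0],"twist": 0,"grip": 0.1}
  ]
}}

```text
time: 17.42
tool_pos: [0.3716, 0.2663, 0.188]
tool_rot: [-0.001, 1.0, 0.0, 0.002]
contact_force: [0.4, -1.1, 5.3]
gripper_width: 0.23
```

Call:
{"name": "play_rows", "arguments": {
  "increments": [
    {"offset": [0,0,0],"twist": 0,"grip": 0.1},
    {"offset": [0,0,0],"twist": 0,"grip": 0.1},
    {"offset": [0,0,0],"twist": 0,"grip": 0.1},
    {"offset": [0,0,0],"twist": 0,"grip": 0.1}
  ]
}}

```text
time: 17.75
tool_pos: [0.3716, 0.2663, 0.188]
tool_rot: [-0.001, 1.0, 0.0, 0.002]
contact_force: [0.6, -1.1, 6.9]
gripper_width: 0.228
```

Call:
{"name": "play_rows", "arguments": {
  "increments": [
    {"offset": [0,0,-30],"twist": 0,"grip": 0.1},
    {"offset": [0,0,-68],"twist": 0,"grip": 0.1},
    {"offset": [0,0,-105],"twist": 0,"grip": 0.1},
    {"offset": [0,0,-114],"twist": 0,"grip": 0.1}
  ]
}}

```text
time: 18.08
tool_pos: [0.3718, 0.2668, 0.3068]
tool_rot: [-0.003, 1.0, 0.0, 0.005]
contact_force: [0.9, 0.4, -0.1]
gripper_width: 0.229
```

Call:
{"name": "play_rows", "arguments": {
  "increments": [
    {"offset": [25,28,0],"twist": 0,"grip": 0.1},
    {"offset": [50,56,0],"twist": 0,"grip": 0.1},
    {"offset": [75,84,0],"twist": 0,"grip": 0.1},
    {"offset": [100,112,0],"twist": 0,"grip": 0.1},
    {"offset": [125,140,0],"twist": 0,"grip": 0.1}
  ]
}}

```text
time: 18.5
tool_pos: [0.4959, 0.1245, 0.2996]
tool_rot: [-0.0, 1.0, 0.0, 0.0]
contact_force: [0.5, 0.8, 0.1]
gripper_width: 0.228
```

Call:
{"name": "play_rows", "arguments": {
  "increments": [
    {"offset": [25,28,0],"twist": 0,"grip": 0.1},
    {"offset": [50,56,0],"twist": 0,"grip": 0.1},
    {"offset": [75,84,0],"twist": 0,"grip": 0.1},
    {"offset": [100,112,0],"twist": 0,"grip": 0.1},
    {"offset": [125,140,0],"twist": 0,"grip": 0.1}
  ]
}}

```text
time: 18.92
tool_pos: [0.6212, -0.0156, 0.2992]
tool_rot: [-0.0, 1.0, 0.0, -0.0]
contact_force: [1.7, 0.6, -0.1]
gripper_width: 0.226
```

Call:
{"name": "play_rows", "arguments": {
  "increments": [
    {"offset": [25,28,0],"twist": 0,"grip": 0.1},
    {"offset": [47,53,0],"twist": 0,"grip": 0.1},
    {"offset": [47,53,0],"twist": 0,"grip": 0.1},
    {"offset": [47,53,0],"twist": 0,"grip": 0.1},
    {"offset": [47,53,0],"twist": 0,"grip": 0.1}
  ]
}}

```text
time: 19.33
tool_pos: [0.667, -0.0668, 0.299]
tool_rot: [-0.0, 1.0, 0.0, -0.001]
contact_force: [0.1, 0.4, -0.6]
gripper_width: 0.229
```

Call:
{"name": "play_rows", "arguments": {
  "increments": [
    {"offset": [0,0,30],"twist": 0,"grip": 0.1},
    {"offset": [0,0,65],"twist": 0,"grip": 0.1},
    {"offset": [0,0,90],"twist": 0,"grip": 0.1},
    {"offset": [0,0,100],"twist": 0,"grip": 0.1},
    {"offset": [0,0,100],"twist": 0,"grip": 0.1}
  ]
}}

```text
time: 19.75
tool_pos: [0.6658, -0.0656, 0.1975]
tool_rot: [-0.001, 1.0, 0.001, -0.002]
contact_force: [0.2, -0.1, 0.3]
gripper_width: 0.23
```

Call:
{"name": "play_rows", "arguments": {
  "increments": [
    {"offset": [0,0,2],"twist": 0,"grip": 0.1},
    {"offset": [0,0,4],"twist": 0,"grip": 0.1},
    {"offset": [0,0,5],"twist": 0,"grip": 0.1},
    {"offset": [0,0,6],"twist": 0,"grip": 0.1},
    {"offset": [0,0,6],"twist": 0,"grip": 0.1}
  ]
}}

```text
time: 20.17
tool_pos: [0.6678, -0.067, 0.1951]
tool_rot: [-0.0, 1.0, 0.0, 0.001]
contact_force: [-1.7, 1.2, 3.9]
gripper_width: 0.228
```

Call:
{"name": "play_rows", "arguments": {
  "increments": [
    {"offset": [0,0,0],"twist": 0,"grip": 0.45},
    {"offset": [0,0,0],"twist": 0,"grip": 0.45},
    {"offset": [0,0,0],"twist": 0,"grip": 0.45},
    {"offset": [0,0,0],"twist": 0,"grip": 0.45},
    {"offset": [0,0,-10],"twist": 0,"grip": 0.45}
  ]
}}

```text
time: 20.58
tool_pos: [0.6662, -0.067, 0.2013]
tool_rot: [-0.0, 1.0, 0.0, -0.002]
contact_force: [-0.4, 0.3, -0.7]
gripper_width: 0.448
```

Call:
{"name": "play_rows", "arguments": {
  "increments": [
    {"offset": [0,0,-30],"twist": 0,"grip": 0.45},
    {"offset": [0,0,-60],"twist": 0,"grip": 0.45},
    {"offset": [-20,0,-96],"twist": 0,"grip": 0.45},
    {"offset": [-50,15,-116],"twist": 0,"grip": 0.45},
    {"offset": [-85,30,-126],"twist": 0,"grip": 0.45}
  ]
}}

```text
time: 21.0
tool_pos: [0.5832, -0.0972, 0.3355]
tool_rot: [0.001, 1.0, 0.001, 0.004]
contact_force: [0.3, -0.9, 0.9]
gripper_width: 0.451
```

Call:
{"name": "play_rows", "arguments": {
  "increments": [
    {"offset": [-30,25,0],"twist": 0,"grip": 0.45},
    {"offset": [-60,50,0],"twist": 0,"grip": 0.45},
    {"offset": [-90,75,0],"twist": 0,"grip": 0.45},
    {"offset": [-120,100,0],"twist": 0,"grip": 0.45},
    {"offset": [-150,125,0],"twist": 0,"grip": 0.45}
  ]
}}

```text
time: 21.42
tool_pos: [0.4308, -0.2228, 0.3306]
tool_rot: [0.0, 1.0, 0.0, 0.001]
contact_force: [-0.0, -0.5, 0.4]
gripper_width: 0.446
```

```bash
cat > fin.py <<'E'
from h import *
np.set_printoptions(precision=4,suppress=True)
L=[(.6724,.178,.062,.03),(.6705,.0963,.056,.0242),(.6686,.0145,.05,.0167),(.6667,-.0673,.044,.0107)]
for cam in("top","scene"):
    im=manip.grab_frame(cam); T=np.array(manip.get_calibration(cam)["T"])
    Q=np.array([pix((x,y,.03),cam) for x,y,h,r in L]); u0,v0=np.int32(Q.min(0)-28); u1,v1=np.int32(Q.max(0)+28)
    f=min(780/(u1-u0),580/(v1-v0)); f=min(f,5)
    b=cv2.resize(im[v0:v1,u0:u1],None,fx=f,fy=f,interpolation=3)
    for x,y,h,r in L:
        for z in(.007,.007+h):
            P=np.array([pix((x+r*np.cos(a),y+r*np.sin(a),z),cam) for a in np.linspace(0,6.28,60)])
            cv2.polylines(b,[np.int32((P-[u0,v0]+.5)*f)],True,(0,255,255),1)
    cv2.imwrite(f"pics/f_{cam}.png",b)
    for n in("coupon_60","caliper"):
        for r in manip.tip_of(n,cam): print(cam,n,round(r["p"],2),w(r["xyz"],T))
print(manip.state()["time"],manip.state()["tool_pos"])
E
python3 fin.py
```

```text
top coupon_60 0.75 [0.6705 0.178  0.0039]
top coupon_60 0.65 [ 0.3552 -0.375   0.0001]
top coupon_60 0.65 [ 0.3761 -0.1158 -0.0007]
top coupon_60 0.62 [0.6737 0.0964 0.0079]
top coupon_60 0.55 [ 0.6681 -0.0663  0.0101]
top caliper 0.69 [ 0.3856 -0.0057  0.0018]
scene coupon_60 0.9 [ 0.2535 -0.2397  0.0007]
scene coupon_60 0.85 [ 0.3775 -0.1153  0.0042]
scene coupon_60 0.78 [0.6662 0.0121 0.0081]
scene coupon_60 0.74 [0.6693 0.0987 0.0065]
scene coupon_60 0.69 [0.6714 0.1785 0.0115]
scene coupon_60 0.63 [ 0.3537 -0.3757  0.003 ]
scene coupon_60 0.61 [ 0.6674 -0.0677  0.0126]
scene caliper 0.89 [ 0.3874 -0.0038 -0.0015]
21.7167 [ 0.4329 -0.2218  0.3303]
```

View pics/f_top.png

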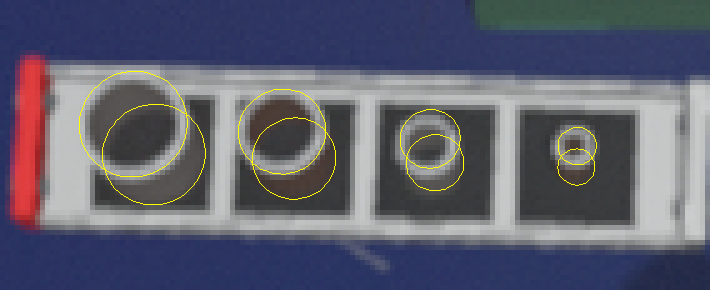

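View pics/f_scene.png

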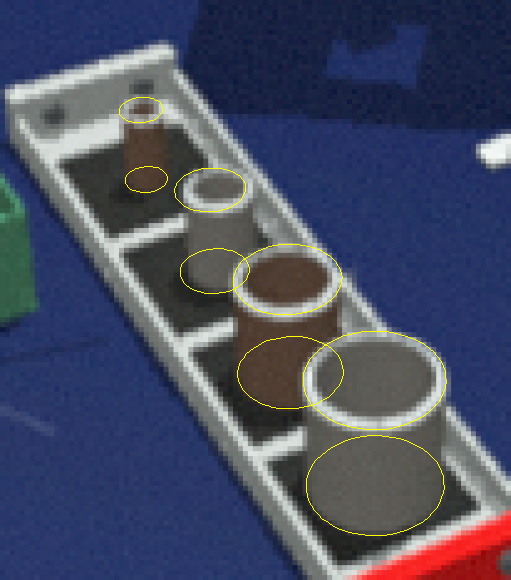

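Both views show all four coupons upright in the order 60, 48, 33, 21 from the red block. All are within a few mm of the pad centres, and the arm is clear. I'll let the arm settle, then hand in.

Call:
{"name": "play_rows", "arguments": {
  "increments": [
    {"offset": [0,0,0],"twist": 0,"grip": 0.45},
    {"offset": [0,0,0],"twist": 0,"grip": 0.45},
    {"offset": [0,0,0],"twist": 0,"grip": 0.45}
  ]
}}

```text
time: 21.97
tool_pos: [0.4331, -0.2215, 0.3297]
tool_rot: [-0.0, 1.0, 0.001, -0.0]
contact_force: [0.4, 0.5, 0.6]
gripper_width: 0.447
```

```bash
python3 -c "
from plant import manip
print(manip.job_done(),manip.state()['time'])"
```

```text
the job is handed in; nothing more can be done
the job is handed in; nothing more can be done
```

The four coupons stand in the channel in order 60, 48, 33, 21 mm, counted from the red block, and the job was handed in at about 22 s.

- **Final checks:** the top and scene pictures both show all four upright, within about 4 mm of the pad centres (12 mm allowed). The arm was well clear and touching nothing.
- **Caliper:** the networks place it within about 2 mm of where they saw it at the start, which is within their own error. The look-alikes were left alone.
- **Checks that failed or disagreed:**
  - A rim-centroid check on the 60 just after placing it read about 20 mm off. I put this down to the bright channel and the arm in the picture; every later view showed the 60 in place.
  - In the last top picture the network missed the 33. The overlay in that picture and the scene camera both show it in place.

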